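# Dry set-up of two plaster moulds

## Robot

A 7-joint arm with a two-finger parallel gripper is mounted at the origin on the work surface. World frame = base frame: x ahead of the robot, y to its left, z up, the work surface at z = 0. Lengths are in m, angles in rad, forces in N, time in s.
With the tool pointing down it reaches from about 0.425 to 0.95 m from the base axis. Payload 4.7 kg.
Tool frame: the origin (TCP) lies on the centre line of the jaws, within the pads' length; the fingertips stand robot.nose_length ahead of it and the grasp point (between the pads) lies 8 mm behind it (robot.nose_length is the distance from the TCP to the fingertips, in m); z points along the fingers, x is the direction in which the jaws open and shut, and the axes are right-handed (so a half turn about z gives the same grasp; the last joint's range is limited). The gripper opens to 85 mm and grips with 20 to 120 N. Pads are 22 mm wide; open, the fingers measure 114 mm over their backs; the gripper's body (76 mm by 85 mm) begins 54 mm behind the grasp point. The pads swing forward as they close: fully open they stand 13 mm farther back than shut.
Start: joints at [-1.227, 0.469, -0.049, 1.532, 0.024, 1.141, -0.082], TCP at [0.246, 0.629, 0.21] pointing down, gripper open.
Joint ranges: [-2.59, 2.59], [-0.33, 1.99], [-1.39, 1.29], [0.1, 2.45], [-1.04, 4.18], [0.21, 1.99], [-2.66, 2.66]. Speed limits (rad/s): [2.57, 2.57, 3.14, 3.14, 3.14, 3.14, 3.14].

## Interface

Orientations are given as [roll, pitch, yaw] about the fixed x, y, z axes, in that order (R = Rz(yaw) Ry(pitch) Rx(roll)).
In Python, from plant import robot gives the robot as it stands. Calls block until the motion is done:
- robot.goto(position, orientation): joint-space move of the TCP to a pose.
- robot.move_straight(position, vel=0.15, attitude=None, contact_N=None): straight line of the TCP; attitude=None keeps the orientation; vel is the mean speed in m/s. With contact_N (N) it stops when the force on the tool has changed by that much, and returns True; else False.
- robot.move_joints(angles): joint-space move.
- robot.grip(opening, strength=None): opening from 0.0 (shut) to 1.0 (fully open); strength is the grip in N (None keeps the last); returns when the fingers have stopped.
- robot.sleep(seconds).
- robot.inverse_kinematics(position, orientation): joint angles nearest the present ones, or None.
- robot.sense(): the state.
- robot.grab_frame(name): name is "scene" or "side" or "wrist"; returns a dict with "image" (480x640x3 uint8, red, green, blue), "range_z" (480x640 float32, m along the optical axis (not along the pixel's ray), 0 where there is no reading), "fx", "fy", "cx", "cy" (pixels), "R" (3x3) and "t" (3): a world point X has camera coordinates R X + t. Camera axes: x right, y down, z forward; pixel columns grow to the right and rows downward; lengths in m; the calibration is good to about 2 mm. A picture is of the moment at which its call begins.
A pose or a line that the arm cannot do raises robot.IKError and nothing moves.
- robot.close_job(): hands the job in, once; it reports no verdict.
The state is a dict: "t": time; "joint_pos": joint angles; "joint_velocities": joint speeds; "effort": joint torques, N m; "tcp_pos": TCP position; "tcp_rot": TCP orientation; "wrist_force": force on the tool from outside, world axes, zero at the start; "torque": the same for the moment, N m; "opening": opening from 0.0 (shut) to 1.0 (fully open).
Only numpy, scipy, OpenCV 4.12 (cv2) and the standard library are available. Lean on these libraries where they do the work, as an engineer would, in place of code of your own. Each camera call takes 0.05 s, during which the arm holds its last target.

## Task

Set up the two plaster moulds: stand the funnel pattern upright in the middle of the square mould box and the pulley pattern, big step down, in the middle of the round one, with the round steel weight centred on top of the funnel and the square steel weight centred on top of the pulley so that they cannot float. Stand the small white cup upright on the metal sheet, midway between the two boxes. Leave everything standing still.

Things in the scene. Friction and masses are not known exactly. Their poses are not given: they have to be found in the camera images.
- sheet: Flat galvanised metal sheet, 150 x 440 x 3 mm thick, lying fixed on the bench; it carries both mould boxes. Origin: centre of its underside (on the bench); x along its short side, y along its long side, z up. The mould boxes are centred 150 mm to either side of its centre, along y; which one is on which side changes.
- square_mould: Square open-topped sheet-metal mould box, 120 x 120 mm outside, 28 mm high, 3 mm walls and a 3 mm thick floor, fixed on the sheet. Origin: centre of its underside (on top of the sheet, 3 mm above the bench), z up, x and y along its sides. Pattern goes on its inner floor, 3 mm above the origin.
- round_mould: Round open-topped sheet-metal mould pan, 120 mm outside diameter, 28 mm high, 3 mm wall and a 3 mm thick floor, fixed on the sheet. Origin: centre of its underside (on top of the sheet, 3 mm above the bench), z up. Pattern goes on its inner floor, 3 mm above the origin.
- funnel_pattern: Loose solid grey plastic casting pattern shaped like a funnel, about 150 g, 100 mm tall, standing stem down: round stem 38 mm in diameter up to 42 mm, flaring to 60 mm at 70 mm, then a straight round head 60 mm in diameter from 70 to 100 mm with a flat closed top. Can be gripped by the head. Origin: centre of its underside, z up along its axis.
- pulley_pattern: Loose solid grey plastic casting pattern of a two-step pulley, about 140 g, 66 mm tall, standing big step down: lower step 64 mm in diameter up to 30 mm (with a V groove), upper step 46 mm in diameter from 32 to 66 mm with a flat top. Can be gripped by the upper step. Origin: centre of its underside, z up along its axis.
- round_weight: Loose plain round steel weight, 48 mm in diameter, 36 mm tall, about 450 g, with a 14 mm dark dot in the middle of its flat top. Origin: centre of its underside, z up.
- square_weight: Loose plain square steel weight, 42 x 42 mm, 36 mm tall, about 450 g, with a 14 mm dark dot in the middle of its flat top. Origin: centre of its underside, z up, x and y square to its sides.
- cup: Loose small white plastic pouring cup, open at the top, rigid, about 60 g, 75 mm tall, 54 mm outside diameter at the foot and 60 mm at the rim, wall 3 mm, standing mouth up. Origin: centre of its underside, z up. (The much bigger white tub at the edge of the bench is not part of the job.)
Mind the look-alikes: they are no part of the job. What is shaped like the pulley_pattern but black or green is not meant.

How it is judged:
By the outcome, as a careful person would: the job done as asked, in the order asked, and still so for the second after the job is handed in, with the robot touching nothing.
It also fails if it takes over 128 s, if anything falls off the work surface, if the arm or the gripper's body presses on something with over 40 N, if the wrist force passes 120 N, or if a joint passes its speed limit or range.

## Working session

There is one attempt and no reset: what is moved stays moved. The work goes in short steps, each a Python script; the robot and the scene stay as the last script left them, time stands still between calls to the robot, and variables do not carry over. Pictures are saved under pics/ and viewed, and the job is handed in when it is done.

```bash
ls; mkdir -p pics; cat > h.py <<'E'
import numpy as np, cv2
from plant import robot
def cloud(f):
    z=f["range_z"]; v,u=np.mgrid[0:480,0:640]
    P=np.stack([(u-f["cx"])/f["fx"]*z,(v-f["cy"])/f["fy"]*z,z],-1)
    W=(P-f["t"])@f["R"]   # R^T (P-t)
    W[z<=0]=np.nan
    return W
def save(f,n): cv2.imwrite("pics/"+n+".png",f["image"][:,:,::-1])
def proj(f,X):
    c=np.asarray(X)@f["R"].T+f["t"]; return c[...,0]/c[...,2]*f["fx"]+f["cx"],c[...,1]/c[...,2]*f["fy"]+f["cy"]
E
python3 - <<'E'
from h import *
s=robot.sense();print(s["t"],s["tcp_pos"],s["tcp_rot"],s["opening"],robot.nose_length)
import pickle
for n in ["scene","side","wrist"]:
    f=robot.grab_frame(n);save(f,n+"0");pickle.dump(f,open(n+"0.pkl","wb"))
    print(n,f["R"].round(3).tolist(),f["t"],f["fx"])
E
```

```text
pics
0.0 [0.24563628 0.62806758 0.20935166] [3.14151648e+00 1.92400914e-03 1.19797899e+00] 0.9978100682734106 0.011
scene [[0.024, 1.0, 0.011], [0.851, -0.014, -0.524], [-0.524, 0.022, -0.851]] [-0.07250995 -0.44687122  1.3088881 ] 461.0179772889002
side [[0.745, -0.667, 0.012], [-0.332, -0.386, -0.861], [0.579, 0.637, -0.509]] [-0.37954846  0.22553987  1.04277333] 618.4339847650172
wrist [[0.364, 0.931, -0.002], [0.896, -0.35, 0.272], [0.253, -0.101, -0.962]] [-0.67449441 -0.03518278  0.3795155 ] 355.89910676138913
```

View pics/scene0.png

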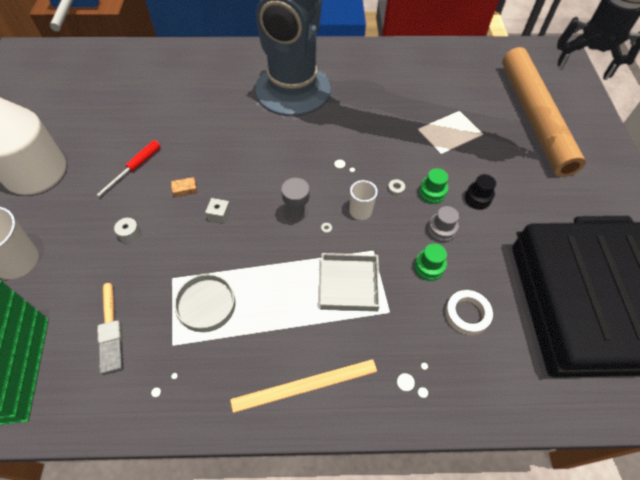

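View pics/side0.png

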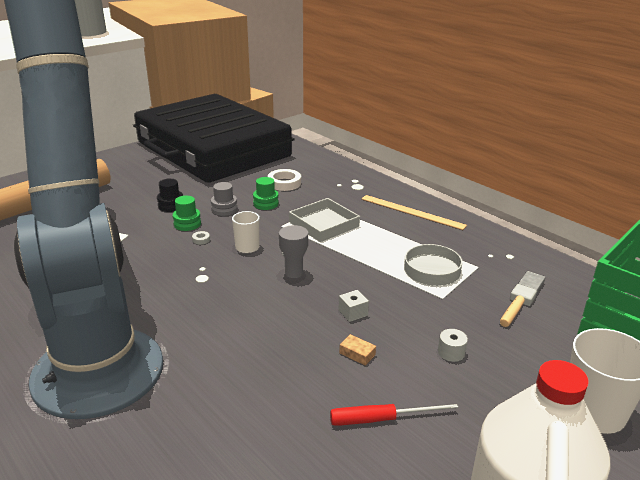

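View pics/wrist0.png

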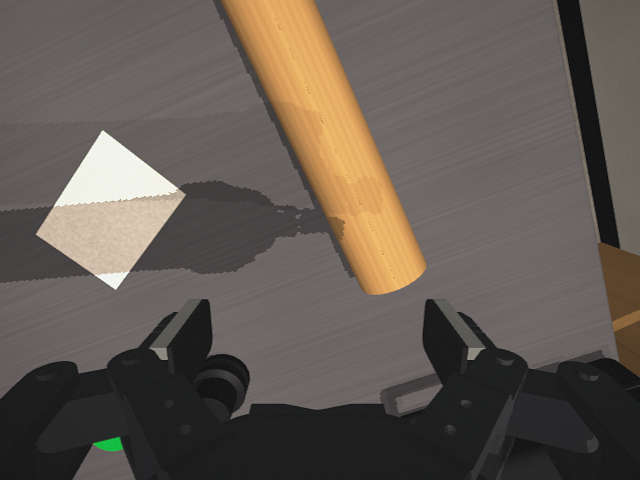

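Scene view: round mould at (205,300), square mould at (349,280), funnel (295,195), cup (362,200), square weight (217,210), round weight (125,229). The pulley shapes are grey at (445,222), green at (435,185) and (432,262), and black at (481,190). The grey one fits, because green and black are excluded. I'll confirm it with a crop and measure everything.

```bash
python3 - <<'E'
from h import *
import pickle
s=pickle.load(open("scene0.pkl","rb"));d=pickle.load(open("side0.pkl","rb"))
a=cv2.resize(s["image"][150:290,380:520],(560,560),interpolation=cv2.INTER_CUBIC)
b=cv2.resize(d["image"][170:320,150:340],None,fx=1.2,fy=1.2)
cv2.imwrite("pics/crop0.png",a[:,:,::-1])
for nm,f in (("scene",s),("side",d)):
    W=cloud(f);m=(W[...,2]>0.012)&(W[...,2]<0.13)&(W[...,0]>0.15)&(W[...,0]<0.95)&(abs(W[...,1])<0.6)
    print(nm,"table z",np.nanmedian(W[...,2][(abs(W[...,2])<.02)]))
    n,l,st,c=cv2.connectedComponentsWithStats(m.astype(np.uint8),connectivity=4)
    for i in range(1,n):
        if st[i,4]<60: continue
        p=W[l==i];top=np.percentile(p[:,2],97);q=p[p[:,2]>top-0.004]
        (e1,e2),r=cv2.minEnclosingCircle(q[:,:2].astype(np.float32))
        print(c[i].round(),st[i,4],"top",round(top,4),"mean",q[:,:2].mean(0).round(4),"circ",round(e1,4),round(e2,4),round(r,4),f["image"][l==i].mean(0).round())
E
```

```text
scene table z 0.0012411772303062112
[ 42. 162.] 1848 top 0.1268 mean [ 0.3315 -0.5701] circ 0.3157 -0.5812 0.0544 [155. 146. 133.]
[136. 161.] 491 top 0.0282 mean [ 0.2607 -0.37  ] circ 0.2601 -0.3692 0.0487 [210.  74.  66.]
[435. 185.] 698 top 0.0689 mean [0.3801 0.3384] circ 0.3794 0.3374 0.0242 [ 47. 149.  66.]
[482. 190.] 728 top 0.0687 mean [0.3978 0.4457] circ 0.3979 0.4451 0.0241 [31. 29. 31.]
[183. 186.] 332 top 0.0262 mean [ 0.3617 -0.2567] circ 0.3594 -0.2567 0.0291 [218. 165. 106.]
[296. 196.] 872 top 0.1032 mean [0.4388 0.0117] circ 0.4384 0.0115 0.0308 [118. 112. 112.]
[397. 186.] 127 top 0.0175 mean [0.3649 0.2537] circ 0.364 0.2529 0.0208 [214. 211. 199.]
[362. 198.] 822 top 0.0765 mean [0.4275 0.1629] circ 0.4272 0.1622 0.0307 [159. 152. 143.]
[218. 209.] 430 top 0.04 mean [ 0.4381 -0.1679] circ 0.438 -0.1668 0.0284 [176. 174. 164.]
[444. 223.] 769 top 0.0688 mean [0.489  0.3429] circ 0.488 0.3428 0.0236 [126. 119. 119.]
[ 15. 248.] 1589 top 0.1211 mean [ 0.542  -0.5533] circ 0.5412 -0.5702 0.0478 [144. 137. 126.]
[127. 229.] 458 top 0.0397 mean [ 0.4885 -0.3628] circ
[... 1493 characters left out ...]
irc 0.6642 -0.1729 0.0624 [129. 127. 117.]
[522. 294.] 922 top 0.0231 mean [ 0.7165 -0.3593] circ 0.7085 -0.3585 0.0946 [206. 195. 165.]
[605. 331.] 4585 top 0.1257 mean [ 0.6745 -0.535 ] circ 0.5993 -0.5484 0.1146 [109. 133. 101.]
[353. 303.] 593 top 0.0393 mean [ 0.4349 -0.1694] circ 0.4354 -0.1689 0.0289 [162. 161. 150.]
[452. 342.] 672 top 0.0392 mean [ 0.4862 -0.3649] circ 0.487 -0.3641 0.0264 [172. 170. 159.]
[357. 347.] 574 top 0.0256 mean [ 0.3583 -0.2584] circ 0.3578 -0.2593 0.0331 [205. 163. 107.]
[375. 412.] 1245 top 0.0278 mean [ 0.2562 -0.3717] circ 0.2595 -0.3707 0.0495 [211.  81.  72.]
[479. 466.] 381 top 0.129 mean [ 0.2415 -0.5855] circ 0.2452 -0.5839 0.0206 [146. 138. 124.]
```

View pics/crop0.png

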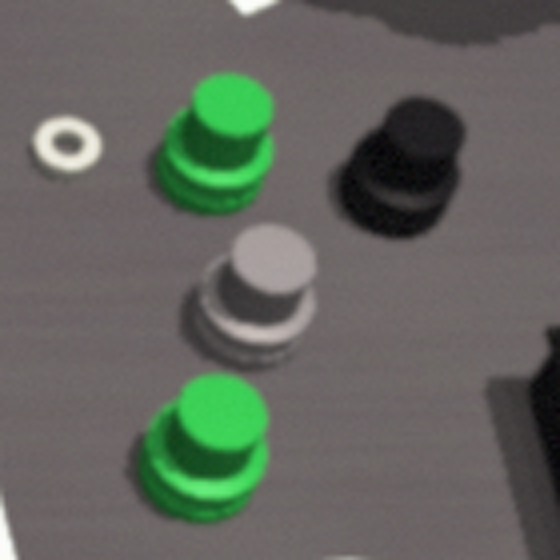

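The crop shows the grey pulley (270,290 in the crop), big step down, between two greens and the black one; grey is the one meant. Next I'll fit the moulds, the square weight's yaw and the reachability.

```bash
python3 - <<'E'
from h import *
import pickle
s=pickle.load(open("scene0.pkl","rb"));d=pickle.load(open("side0.pkl","rb"))
for nm,f in (("scene",s),("side",d)):
    W=cloud(f).reshape(-1,3);W=W[~np.isnan(W[:,0])]
    def rect(c,r,z0,z1):
        m=(np.hypot(W[:,0]-c[0],W[:,1]-c[1])<r)&(W[:,2]>z0)&(W[:,2]<z1)
        q=W[m,:2]; return cv2.minAreaRect((q*1000).astype(np.float32)), m.sum()
    print(nm,"sqm",rect((.625,.123),.1,.028,.04),"rnd",rect((.665,-.173),.08,.028,.04),"sqw",rect((.437,-.168),.045,.034,.05))
    # sheet: white pixels near z
    im=f["image"].reshape(-1,3);Wa=cloud(f).reshape(-1,3)
    m=(im.min(1)>190)&(abs(Wa[:,2]-.004)<.006)&(Wa[:,0]>.5)&(Wa[:,0]<.82)&(abs(Wa[:,1]+.025)<.26)
    msk=cv2.morphologyEx(m.reshape(480,640).astype(np.uint8),cv2.MORPH_OPEN,np.ones((5,5)))
    n,l,st,_=cv2.connectedComponentsWithStats(msk);k=1+np.argmax(st[1:,4])
    print("sheet",cv2.minAreaRect((Wa[(l==k).ravel()][:,:2]*1000).astype(np.float32)))
for p in [(.437,.011,.077),(.437,.011,.25),(.426,.162,.05),(.426,.162,.25),(.487,.342,.05),(.437,-.168,.02),(.487,-.364,.02),(.6245,.123,.2),(.665,-.173,.2)]:
    o=[]
    for y in np.arange(-180,180,30):
        o.append(str(y)+("+" if robot.inverse_kinematics(list(p),[np.pi,0,np.radians(y)]) is not None else "-"))
    print(p," ".join(o))
E
```

```text
scene sqm (((623.87939453125, 123.35636901855469), (120.0480728149414, 122.81462097167969), 86.8558349609375), np.int64(408)) rnd (((665.9764404296875, -173.2054443359375), (119.33816528320312, 118.34049224853516), 30.794832229614258), np.int64(346)) sqw (((436.26806640625, -167.80604553222656), (42.64590072631836, 44.10906219482422), 77.08700561523438), np.int64(275))
sheet ((647.5076293945312, -47.660797119140625), (153.06369018554688, 398.9140625), 8.094284057617188)
side sqm (((622.343994140625, 124.1313705444336), (129.17433166503906, 126.93616485595703), 87.34774780273438), np.int64(353)) rnd (((664.3213500976562, -174.02162170410156), (123.7913589477539, 118.83323669433594), 27.698884963989258), np.int64(302)) sqw (((434.6138916015625, -169.38706970214844), (46.637664794921875, 43.507728576660156), 78.06912994384766), np.int64(319))
sheet ((646.5184936523438, -45.49449157714844), (156.25892639160156, 233.1289825439453), 8.190250396728516)
(0.437, 0.011, 0.077) -180+ -150+ -120+ -90+ -60+ -30+ 0+ 30+ 60+ 90+ 120+ 150+
(0.437, 0.011, 0.25) -180- -150- -120+ -90+ -60+ -30+ 0+ 30+ 60+ 90+ 120+ 150+
(0.426, 0.162, 0.05) -180+ -150+ -120+ -90+ -60+ -30+ 0+ 30+ 60+ 90+ 120+ 150+
(0.426, 0.162, 0.25) -180+ -150- -120+ -90+ -60+ -30+ 0+ 30+ 60+ 90+ 120+ 150+
(0.487, 0.342, 0.05) -180+ -150+ -120+ -90+ -60+ -30+ 0+ 30+ 60+ 90+ 120+ 150+
(0.437, -0.168, 0.02) -180+ -150+ -120+ -90+ -60+ -30+ 0+ 30+ 60+ 90+ 120+ 150+
(0.487, -0.364, 0.02) -180+ -150+ -120+ -90+ -60+ -30+ 0+ 30+ 60+ 90+ 120+ 150+
(0.6245, 0.123, 0.2) -180+ -150+ -120+ -90+ -60+ -30+ 0+ 30+ 60+ 90+ 120+ 150+
(0.665, -0.173, 0.2) -180+ -150+ -120+ -90+ -60+ -30+ 0+ 30+ 60+ 90+ 120+ 150+
```

```bash
cat >> h.py <<'E'
pi=np.pi
def top(f,xy,r,zmin,zmax=.6,band=.004):
    W=cloud(f).reshape(-1,3);W=W[~np.isnan(W[:,0])]
    m=(np.hypot(W[:,0]-xy[0],W[:,1]-xy[1])<r)&(W[:,2]>zmin)&(W[:,2]<zmax);q=W[m]
    t=np.percentile(q[:,2],95);q=q[q[:,2]>t-band]
    (a,b),rr=cv2.minEnclosingCircle((q[:,:2]*1000).astype(np.float32))
    return np.round([a,b,rr,q[:,0].mean()*1000,q[:,1].mean()*1000,t*1000],1)
def st(tag=""):
    s=robot.sense();print(tag,"t",round(s["t"],2),"tcp",np.round(s["tcp_pos"],4),"rpy",np.round(s["tcp_rot"],3),"F",np.round(s["wrist_force"],1),"op",round(s["opening"],3));return s
def pick(xy,z,yaw,N,zup=.2,op=1.0,lift=None):
    o=[pi,0,yaw]
    robot.grip(op)
    robot.move_straight([*xy,z+.05],vel=.2,attitude=o)
    robot.move_straight([*xy,z],vel=.08); st("at")
    robot.grip(0.0,N); st("gripped")
    robot.move_straight([*xy,lift or zup],vel=.15); return st("lifted")
E
python3 - <<'E'
from h import *
robot.goto([.437,.011,.2],[pi,0,pi/2]); st()
pick((.437,.0107),.077,pi/2,45)
for n in ["scene","side"]:
    f=robot.grab_frame(n);save(f,n+"1")
E
```

```text
t 2.46 tcp [0.4373 0.0117 0.2001] rpy [ 3.141 -0.     1.572] F [-0.  -0.7  0.4] op 1.004
at t 3.97 tcp [0.4375 0.0107 0.0774] rpy [ 3.141 -0.     1.571] F [-0.1  0.6  0.4] op 0.999
gripped t 4.73 tcp [0.4466 0.0068 0.0839] rpy [3.123e+00 1.000e-03 1.568e+00] F [ -1.7 -10.6  47.8] op -0.004
lifted t 5.7 tcp [0.4363 0.0107 0.1991] rpy [-3.14   0.     1.571] F [-0.5  0.4  0.4] op -0.002
```

View pics/side1.png

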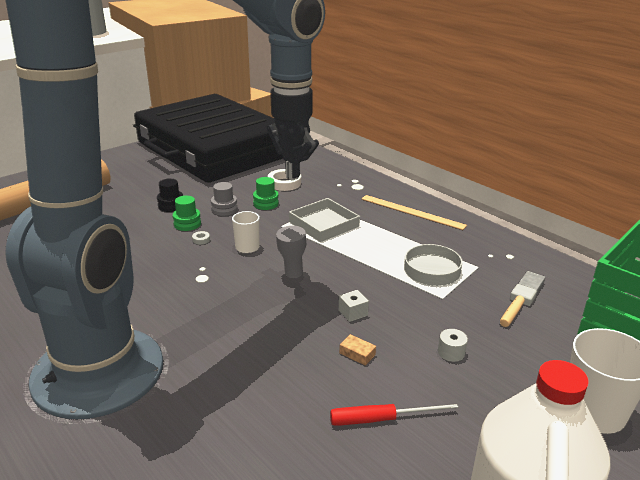

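The grasp failed: the fingers shut empty and the wrist felt 48 N upward. The funnel is still standing at about (291,245) in the side view. I'll find out why before retrying.

```bash
python3 - <<'E'
from h import *
f=robot.grab_frame("wrist");save(f,"wrist2")
st()
for n in ["scene","side"]:
    f=robot.grab_frame(n)
    print(n,"funnel",top(f,(.437,.011),.05,.06,.12))
    W=cloud(f);m=(np.hypot(W[...,0]-.436,W[...,1]-.011)<.08)&(W[...,2]>.13)&(W[...,2]<.3)
    v,u=np.nonzero(m)
    if len(u):
        p=W[m];print("gripper lowest",np.percentile(p[:,2],1),p[p[:,2]<np.percentile(p[:,2],1)+.02].mean(0))
        a=f["image"][max(0,v.min()-20):v.max()+120,u.min()-20:u.max()+40]
        cv2.imwrite("pics/%s2c.png"%n,cv2.resize(a,None,fx=2.5,fy=2.5)[:600,:800,::-1])
E
```

```text
t 5.85 tcp [0.4363 0.0106 0.199 ] rpy [-3.140e+00  1.000e-03  1.571e+00] F [0.8 0.4 0.4] op -0.003
scene funnel [440.1  13.   31.1 439.7  11.4 103.4]
gripper lowest 0.22615305351334647 [0.4453628  0.01119656 0.23549199]
side funnel [441.5  12.4  31.6 439.8  11.5 104.4]
gripper lowest 0.22325036502683746 [0.43149276 0.00489348 0.23355269]
```

View pics/wrist2.png

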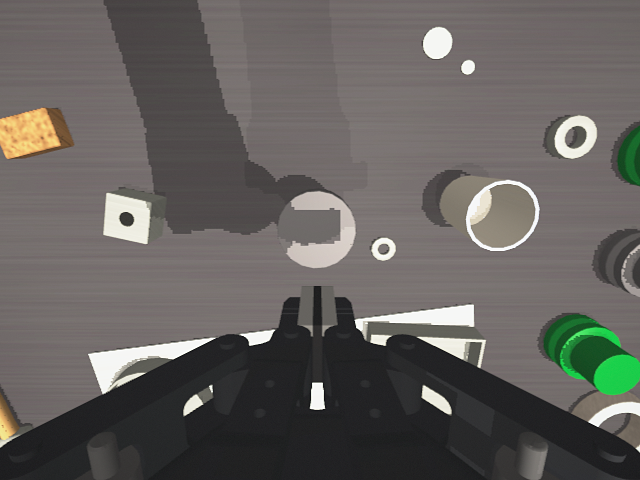

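View pics/side2c.png

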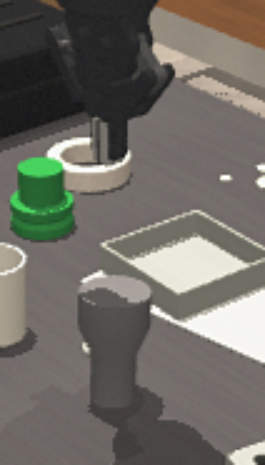

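```bash
python3 - <<'E'
from h import *
f=robot.grab_frame("side")
a=f["image"].copy()
for z,c in ((.199,(255,0,0)),(.188,(0,255,0)),(.21,(0,0,255)),(.225,(255,255,0)),(.103,(255,0,255))):
    u,v=proj(f,np.array([.4363,.0106,z])); print(z,u,v); cv2.circle(a,(int(u),int(v)),1,c,-1)
u,v=int(u),int(v)
cv2.imwrite("pics/side3.png",cv2.resize(a[90:290,210:370],None,fx=3,fy=3,interpolation=cv2.INTER_NEAREST)[:600,:,::-1])
W=cloud(f)
for r in range(150,185,3): print(r,[ "%.3f,%.3f,%.3f"%tuple(W[r,c]) for c in range(284,302,4)])
f=robot.grab_frame("scene");a=f["image"].copy()
for z in (.199,.188,.225): print(proj(f,np.array([.4363,.0106,z])))
E
```

```text
0.199 292.15769419877955 188.91346503861996
0.188 292.2293340838541 193.99285048895132
0.21 292.08538351655795 183.78651896943194
0.225 291.98567987092264 176.71736682801878
0.103 292.7612815952909 231.708802254105
150 ['0.424,0.018,0.281', '0.422,0.004,0.286', '0.423,-0.007,0.289', '0.435,-0.004,0.285', '0.426,-0.026,0.294']
153 ['0.427,0.022,0.273', '0.426,0.008,0.278', '0.424,-0.005,0.282', '0.447,0.010,0.271', '0.425,-0.028,0.290']
156 ['0.422,0.016,0.270', '0.424,0.006,0.273', '0.427,-0.001,0.274', '0.426,-0.015,0.279', '0.423,-0.030,0.285']
159 ['0.424,0.019,0.262', '0.425,0.007,0.266', '0.426,-0.003,0.269', '0.424,-0.018,0.275', '0.426,-0.026,0.277']
162 ['0.782,0.472,0.004', '0.427,0.011,0.258', '0.429,0.001,0.261', '0.422,-0.019,0.269', '0.820,0.445,0.002']
165 ['0.769,0.456,0.003', '0.425,0.008,0.254', '0.432,0.004,0.253', '0.439,0.001,0.252', '0.809,0.433,-0.000']
168 ['0.759,0.443,0.001', '0.426,0.009,0.247', '0.429,0.002,0.248', '0.437,-0.001,0.247', '0.789,0.409,0.004']
171 ['0.716,0.390,0.023', '0.427,0.011,0.240', '0.430,0.003,0.241', '0.436,-0.002,0.242', '0.779,0.397,0.002']
174 ['0.717,0.391,0.014', '0.425,0.009,0.235', '0.432,0.005,0.234', '0.436,-0.001,0.235', '0.766,0.382,0.002']
177 ['0.715,0.389,0.006', '0.427,0.011,0.227', '0.431,0.004,0.228', '0.443,0.007,0.224', '0.723,0.330,0.024']
180 ['0.711,0.384,-0.000', '0.687,0.337,0.024', '0.434,0.007,0.220', '0.701,0.320,0.026', '0.722,0.328,0.016']
183 ['0.673,0.336,0.020', '0.672,0.318,0.027', '0.690,0.324,0.019', 'nan,nan,nan', '0.720,0.327,0.009']
(np.float64(293.19718880366077), np.float64(155.74029221432795))
(np.float64(293.3913356571654), np.float64(159.5558100162362))
(np.float64(292.72203333803014), np.float64(146.40218497714807))
```

View pics/side3.png

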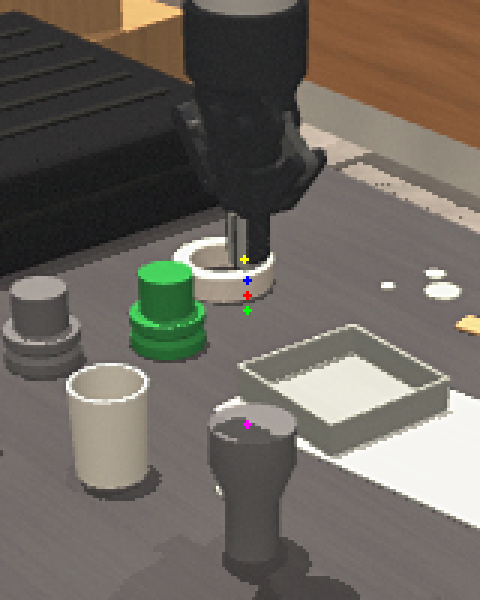

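The side view shows the shut fingertips at about (291,178), i.e. z≈0.22 m with the TCP at 0.199. So the tips stand roughly 17–23 mm behind the reported TCP rather than 11 mm ahead, and the first grasp closed on top of the funnel. I'll calibrate by touching bare bench.

```bash
python3 - <<'E'
from h import *
print(robot.nose_length)
robot.move_straight([.53,-.26,.12],vel=.3); st()
f=robot.grab_frame("side");save(f,"side4");f2=robot.grab_frame("scene");save(f2,"scene4")
robot.move_straight([.53,-.26,.02],vel=.15);st()
try:
    print(robot.move_straight([.53,-.26,-.035],vel=.03,contact_N=4)); st("touch")
except Exception as e: print(repr(e))
robot.move_straight([.53,-.26,.06],vel=.15); robot.grip(1.0); st()
for n,g in (("side",f),("scene",f2)):
    for z in (.12,.137): print(n,proj(g,np.array([.53,-.26,z])))
    u,v=map(int,proj(g,np.array([.53,-.26,.13])))
    cv2.imwrite("pics/%s4c.png"%n,cv2.resize(g["image"][v-60:v+60,u-60:u+60],None,fx=4,fy=4,interpolation=cv2.INTER_NEAREST)[:,:,::-1])
E
```

```text
0.011
 t 7.19 tcp [ 0.53   -0.2583  0.1201] rpy [-3.141e+00 -1.000e-03  1.573e+00] F [-1.4 -0.   0. ] op -0.003
 t 8.11 tcp [ 0.5307 -0.2603  0.0208] rpy [3.140e+00 1.000e-03 1.571e+00] F [-0.2 -1.   0.2] op -0.001
True
touch t 9.37 tcp [ 0.5299 -0.26   -0.0208] rpy [-3.141e+00 -1.000e-03  1.571e+00] F [-0.2 -0.6  5.3] op 0.007
 t 10.84 tcp [ 0.53 -0.26  0.06] rpy [-3.140e+00 -1.000e-03  1.571e+00] F [-0.5 -0.4 -0.2] op 0.995
side (np.float64(427.35468574526203), np.float64(263.41975555988336))
side (np.float64(428.28412639165606), np.float64(255.49854781691386))
scene (np.float64(159.13917307876076), np.float64(219.40742481351634))
scene (np.float64(156.70035692604768), np.float64(214.44968484864006))
```

```bash
python3 -c "
import cv2,numpy as np
cv2.imwrite('pics/c4.png',np.hstack([cv2.imread('pics/side4c.png')[:400,:400],cv2.imread('pics/scene4c.png')[:400,:400]]))"
```

```text
(no output)
```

View pics/c4.png

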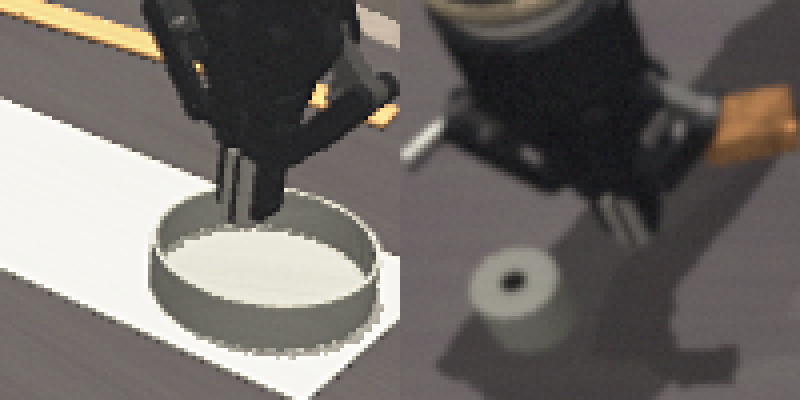

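Touch gives bench contact at TCP z=-0.021, so the true shut tip is TCP+0.021 along z. There is no visible lateral offset: the crops put the tips where they project. Retrying the funnel with this correction.

```bash
python3 - <<'E'
from h import *
robot.move_straight([.53,-.26,.2],vel=.25)
robot.move_straight([.4395,.012,.15],vel=.3)
robot.grip(1.0)
pick((.4395,.012),.045,pi/2,45,zup=.17)
for n in ["scene","side"]:
    f=robot.grab_frame(n);save(f,n+"5");print(n,top(f,(.44,.012),.04,.18,.24))
E
```

```text
at t 14.3 tcp [0.44   0.012  0.0454] rpy [ 3.141 -0.     1.571] F [ 0.3  0.6 -0.2] op 0.997
gripped t 14.67 tcp [0.4401 0.012  0.0458] rpy [ 3.14  -0.     1.571] F [-1.1  0.2  6. ] op 0.693
lifted t 15.65 tcp [0.4387 0.012  0.1692] rpy [-3.14   0.     1.571] F [ 0.  -0.1 -2. ] op 0.69
scene [444.9  12.1  39.4 439.4  11.6 226.5]
side [432.4  12.4  38.6 436.   31.1 232.8]
```

View pics/side5.png

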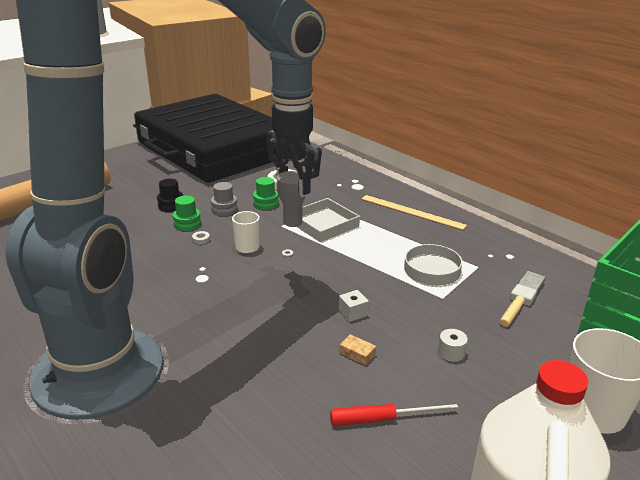

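```bash
cat >> h.py <<'E'
def place(xy,z,yaw,ztr,op=1.0,cN=5,below=.004,zout=.2):
    o=[pi,0,yaw]
    robot.move_straight([*xy,ztr],vel=.25,attitude=o)
    robot.move_straight([*xy,z+.012],vel=.15)
    c=robot.move_straight([*xy,z-below],vel=.03,contact_N=cN); s=st("contact %s"%c)
    robot.sleep(.2)
    robot.grip(op); st("released")
    robot.move_straight([*xy,zout],vel=.2); return st("out")
E
python3 - <<'E'
from h import *
place((.623,.1237),.052,pi/2,.17)
for n in ["scene","side"]:
    f=robot.grab_frame(n);save(f,n+"6");print(n,top(f,(.623,.124),.045,.06,.14))
E
```

```text
contact True t 18.07 tcp [0.6233 0.1238 0.0519] rpy [ 3.141 -0.     1.571] F [-0.3 -0.5  4.4] op 0.69
released t 18.65 tcp [0.622  0.1236 0.0506] rpy [-3.140e+00  1.000e-03  1.571e+00] F [-0.4  0.4 -0.1] op 0.997
out t 19.54 tcp [0.622  0.1236 0.1987] rpy [-3.138e+00  1.000e-03  1.571e+00] F [ 0.   0.6 -0.4] op 1.002
scene [621.4 122.3  30.2 622.  122.7 109. ]
side [618.2 122.   34.2 619.2 121.2 109.3]
```

View pics/scene6.png

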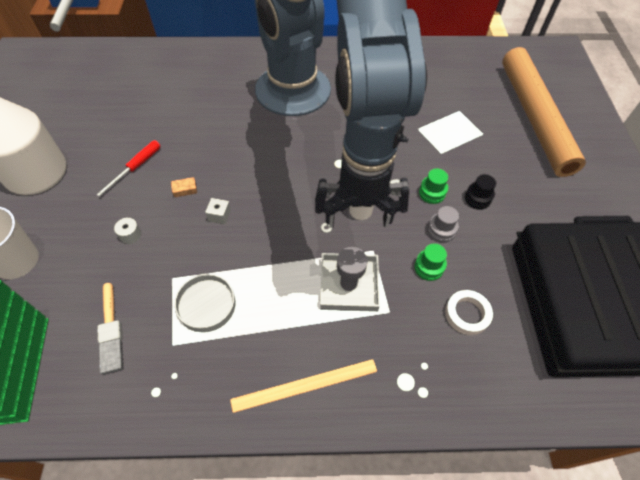

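View pics/side6.png

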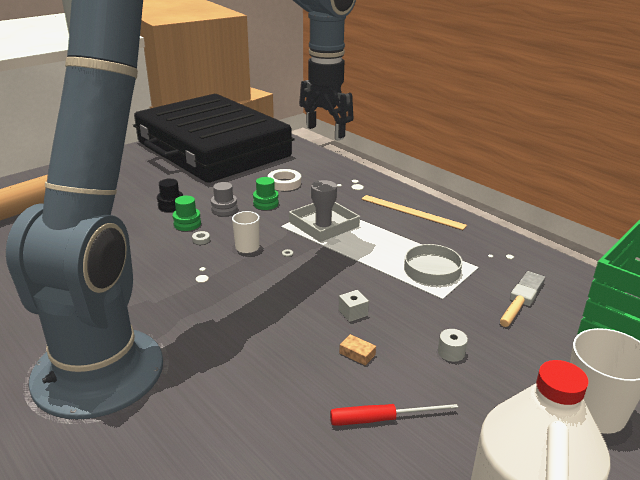

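The funnel stands upright in the square mould (scene (350,270), side (323,205)), about 2 mm off centre by both cameras. Now the grey pulley.

```bash
python3 - <<'E'
from h import *
robot.move_straight([.4868,.3425,.14],vel=.3)
s=pick((.4868,.3425),.0155,pi/2,45,zup=.16)
for n in ["scene","side"]:
    f=robot.grab_frame(n);save(f,n+"7")
E
```

```text
at t 22.19 tcp [0.487  0.3425 0.0155] rpy [ 3.141 -0.     1.571] F [ 0.8 -0.   0.5] op 1.002
gripped t 22.65 tcp [0.4873 0.3429 0.0162] rpy [ 3.141e+00 -1.000e-03  1.571e+00] F [-0.3  0.3  4.8] op 0.517
lifted t 23.77 tcp [0.486  0.342  0.1588] rpy [-3.140e+00  1.000e-03  1.571e+00] F [-0.4 -1.2 -1.8] op 0.52
```

View pics/side7.png

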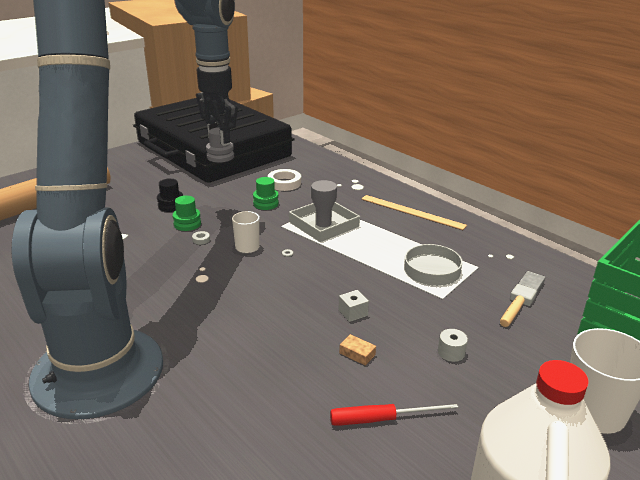

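```bash
python3 - <<'E'
from h import *
place((.666,-.1733),.0222,pi/2,.16)
for n in ["scene","side"]:
    f=robot.grab_frame(n);save(f,n+"8");print(n,top(f,(.665,-.173),.04,.05,.1), "mould",top(f,(.665,-.173),.075,.025,.04,.006))
f=robot.grab_frame("wrist");save(f,"wrist8")
E
```

```text
contact True t 27.64 tcp [ 0.6662 -0.1733  0.0223] rpy [ 3.141 -0.     1.571] F [-0.7 -0.2  4.3] op 0.521
released t 28.33 tcp [ 0.6653 -0.1729  0.021 ] rpy [-3.140e+00 -1.000e-03  1.571e+00] F [ 0.4 -0.2  0.1] op 0.997
out t 29.38 tcp [ 0.6651 -0.1729  0.1986] rpy [-3.138e+00 -1.000e-03  1.571e+00] F [-0.1  0.3  0.2] op 1.001
scene [ 666.4 -173.9   23.2  667.2 -173.9   75.2] mould [ 666.6 -173.2   59.7  675.4 -168.    39.1]
side [ 664.1 -173.6   23.6  664.1 -175.1   75. ] mould [ 661.3 -174.4   61.   654.5 -183.9   39.2]
```

View pics/scene8.png

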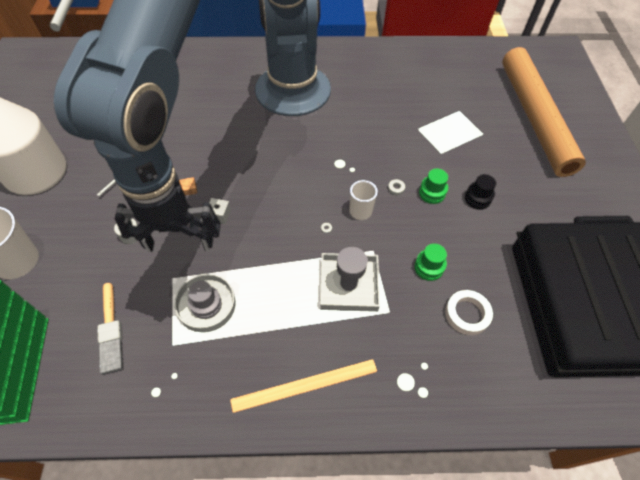

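View pics/wrist8.png

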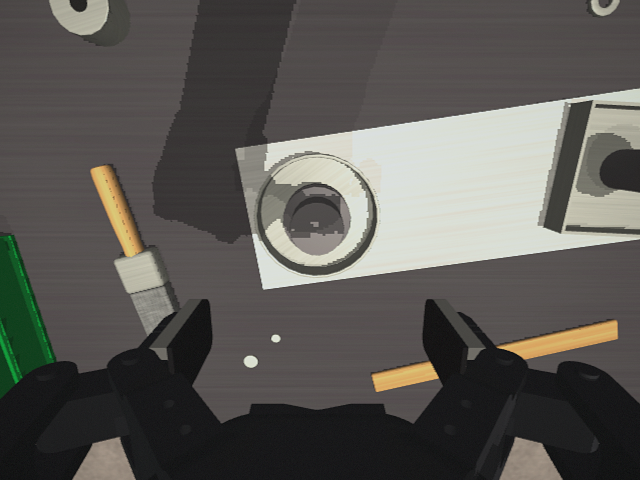

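Pulley sits in the round mould, top at z≈0.072, within about 1 mm of centre in both cameras (scene (205,292)). I'll recheck the funnel centre, then pick up the round weight.

```bash
python3 - <<'E'
from h import *
for n in ["scene","side"]:
    f=robot.grab_frame(n)
    for zm in (.1,.095,.085): print(n,zm,top(f,(.622,.124),.045,zm,.14), top(f,(.622,.124),.045,zm,.14,.008))
    W=cloud(f).reshape(-1,3);W=W[~np.isnan(W[:,0])]
    m=(np.hypot(W[:,0]-.623,W[:,1]-.124)<.05)&(W[:,2]>.07);print(cv2.minEnclosingCircle((W[m][:,:2]*1000).astype(np.float32)))
    m=(np.hypot(W[:,0]-.623,W[:,1]-.124)<.035)&(W[:,2]>.015)&(W[:,2]<.045);q=W[m]
    # stem circle fit, r=19 fixed
    from scipy.optimize import least_squares
    r=least_squares(lambda c:np.hypot(q[:,0]-c[0],q[:,1]-c[1])-.019,[.623,.124],loss="soft_l1",f_scale=.001);print("stem",r.x,len(q),np.abs(r.fun).mean())
robot.move_straight([.4878,-.3638,.12],vel=.3)
pick((.4878,-.3638),-.0125,pi/2,80,zup=.2)
E
```

```text
scene 0.1 [621.6 123.4  31.  622.4 122.4 109.1] [621.6 123.4  31.  622.8 122.4 109.1]
scene 0.095 [621.6 123.4  31.  622.4 122.3 109.1] [621.6 123.4  31.  622.8 122.4 109.1]
scene 0.085 [621.6 123.4  31.  622.4 122.3 109. ] [621.6 123.4  31.  622.8 122.4 109. ]
((621.5145874023438, 122.58204650878906), 31.22828483581543)
stem [0.62092756 0.12286644] 115 0.00047006122564056225
side 0.1 [619.5 124.   32.5 619.3 121.2 109.4] [621.8 121.   33.8 617.6 119.  109.4]
side 0.095 [619.5 124.   32.5 619.3 121.2 109.4] [621.8 121.   33.8 617.6 119.  109.4]
side 0.085 [619.5 124.   32.5 619.3 121.2 109.3] [621.8 121.   33.8 617.6 119.  109.3]
((619.3916625976562, 122.01841735839844), 34.187294006347656)
stem [0.62115638 0.12332638] 176 0.0016337968583765754
at t 32.23 tcp [ 0.4879 -0.3641 -0.0125] rpy [3.142 0.    1.571] F [ 0.3 -0.5 -1.1] op 1.002
gripped t 32.68 tcp [ 0.4883 -0.3642 -0.0115] rpy [3.140e+00 1.000e-03 1.571e+00] F [-0.3  0.6  5.6] op 0.535
lifted t 34.25 tcp [ 0.4872 -0.3633  0.1989] rpy [-3.140e+00 -1.000e-03  1.571e+00] F [ 1.2  0.5 -5.1] op 0.537
```

```bash
python3 - <<'E'
from h import *
place((.6215,.1235),.0945,pi/2,.2,zout=.25)
for n in ["scene","side"]:
    f=robot.grab_frame(n);save(f,n+"9");print(n,top(f,(.622,.124),.04,.125,.16),"sqw",top(f,(.436,-.168),.04,.03,.05))
f=robot.grab_frame("wrist");save(f,"wrist9")
E
```

```text
contact True t 37.65 tcp [0.6218 0.1236 0.0945] rpy [ 3.141 -0.     1.571] F [-0.   0.1  4.4] op 0.533
released t 38.33 tcp [0.62   0.1233 0.0924] rpy [-3.138e+00  1.000e-03  1.571e+00] F [ 0.1 -0.4  0.2] op 0.998
out t 39.26 tcp [0.6206 0.1234 0.2486] rpy [-3.136e+00  1.000e-03  1.571e+00] F [-0.4 -0.1  0.1] op 0.998
scene [622.  122.8  24.3 622.9 123.  144.8] sqw [ 438.1 -167.5   28.6  437.8 -168.    39.2]
side [619.  123.   27.1 619.3 121.  145.5] sqw [ 434.6 -170.6   30.3  434.5 -169.1   39.3]
```

View pics/scene9.png

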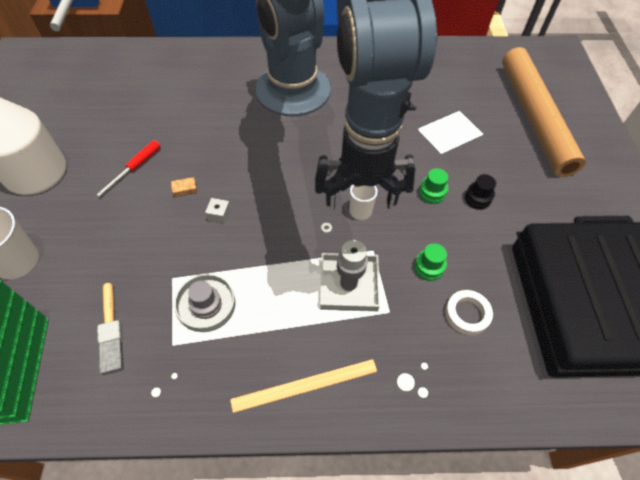

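View pics/side9.png

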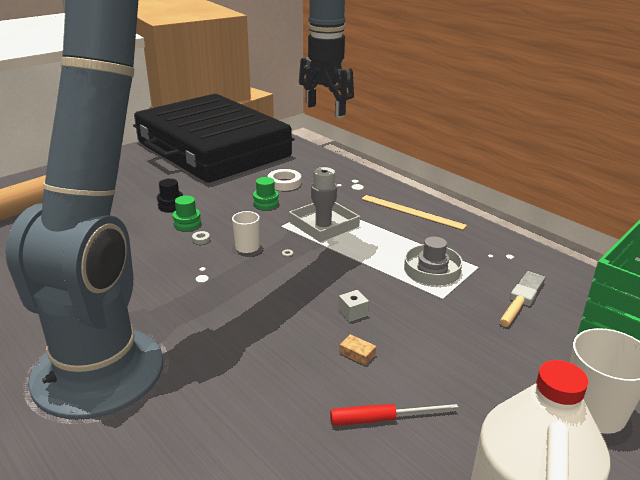

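View pics/wrist9.png

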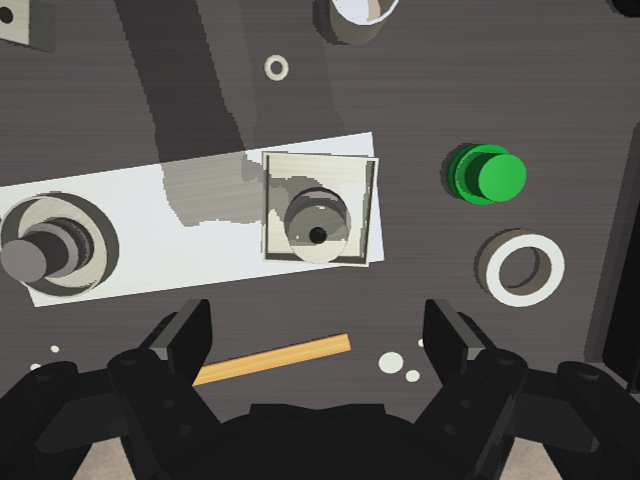

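The round weight sits on the funnel with its dot at (318,236) in the wrist view; the cameras agree with the funnel centre to about 1 mm. Next is the square weight at (217,210), sides at about 77.5°.

```bash
python3 - <<'E'
from h import *
y=np.radians(77.5)
robot.move_straight([.4363,-.1686,.15],vel=.3,attitude=[pi,0,y])
s=pick((.4363,-.1686),-.0125,y,80,zup=.18)
place((.6655,-.1735),.0605,y,.18,zout=.22)
for n in ["scene","side"]:
    f=robot.grab_frame(n);save(f,n+"10");print(n,top(f,(.6655,-.1735),.04,.095,.14))
f=robot.grab_frame("wrist");save(f,"wrist10")
E
```

```text
at t 42.46 tcp [ 0.4366 -0.1688 -0.0123] rpy [3.141 0.    1.352] F [-0.2 -0.9 -0.6] op 0.999
gripped t 42.94 tcp [ 0.4367 -0.1686 -0.0119] rpy [ 3.141 -0.     1.353] F [-0.4  0.3  5.8] op 0.479
lifted t 44.38 tcp [ 0.4356 -0.1684  0.1791] rpy [-3.14   0.     1.353] F [ 0.1  0.3 -3.6] op 0.482
contact True t 46.76 tcp [ 0.6659 -0.1735  0.0602] rpy [ 3.141 -0.     1.353] F [ 1.3 -0.5  5. ] op 0.477
released t 47.47 tcp [ 0.6641 -0.1728  0.0584] rpy [-3.138 -0.     1.353] F [ 0.7 -0.1  0.7] op 0.997
out t 48.42 tcp [ 0.6647 -0.1731  0.2185] rpy [-3.136 -0.     1.353] F [-0.1 -0.6 -0.4] op 0.998
scene [ 666.2 -173.6   27.9  666.3 -173.4  111.1]
side [ 662.9 -175.1   28.6  663.  -175.3  111.3]
```

View pics/wrist10.png

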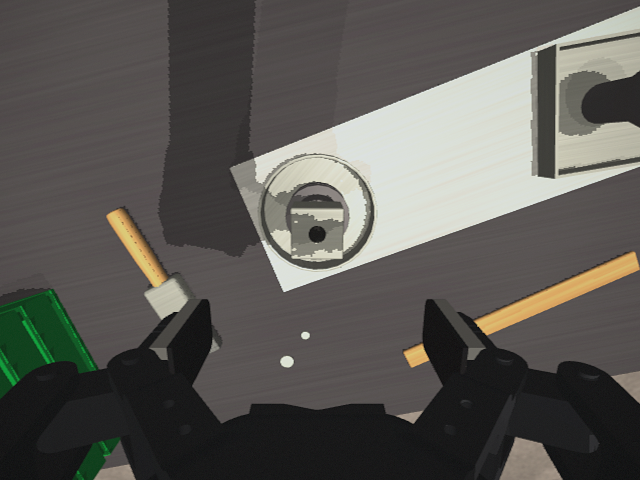

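View pics/side10.png

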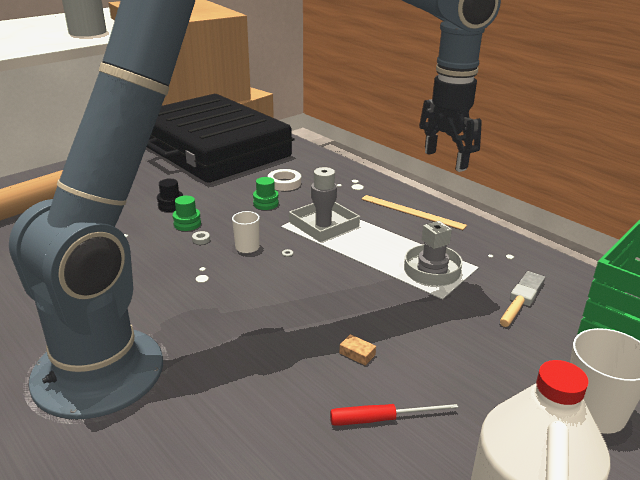

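The square weight is centred on the pulley (wrist (317,234), side (435,230)). Now the cup.

```bash
python3 - <<'E'
from h import *
robot.move_straight([.4265,.1623,.15],vel=.3,attitude=[pi,0,pi/2])
f=robot.grab_frame("wrist");save(f,"wrist11")
s=pick((.4265,.1623),.006,pi/2,30,zup=.17)
robot.move_straight([.6445,-.0247,.17],vel=.25)
f=robot.grab_frame("side");save(f,"side11")
E
```

```text
at t 51.77 tcp [0.4269 0.1624 0.0063] rpy [ 3.141 -0.     1.571] F [-0.9 -0.4  0.5] op 1.005
gripped t 52.14 tcp [0.427  0.1625 0.0068] rpy [ 3.141e+00 -1.000e-03  1.571e+00] F [-1.4  0.7  5.2] op 0.683
lifted t 53.38 tcp [0.4258 0.162  0.1692] rpy [-3.140e+00  1.000e-03  1.571e+00] F [ 0.3 -0.8 -0.8] op 0.68
```

View pics/side11.png

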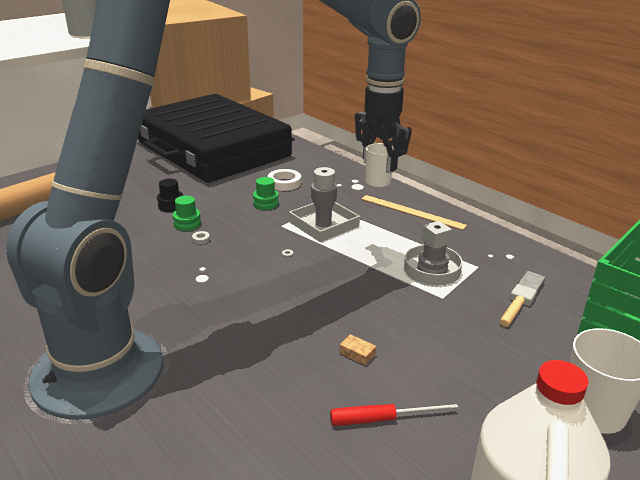

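```bash
python3 - <<'E'
from h import *
place((.6445,-.0247),.0098,pi/2,.17,cN=4,zout=.26)
robot.move_straight([.48,-.02,.26],vel=.3)
for n in ["scene","side","wrist"]:
    f=robot.grab_frame(n);save(f,n+"12")
    if n!="wrist": print(n,"cup",top(f,(.6445,-.0247),.045,.06,.1),"rw",top(f,(.622,.124),.04,.125,.16),"sw",top(f,(.6655,-.1735),.04,.095,.14))
E
```

```text
contact True t 56.58 tcp [ 0.6448 -0.0242  0.0096] rpy [ 3.141e+00 -1.000e-03  1.571e+00] F [-0.2 -0.   4.2] op 0.683
released t 57.17 tcp [ 0.6437 -0.0244  0.0086] rpy [-3.14  -0.     1.571] F [ 0.9  0.5 -0.5] op 1.001
out t 58.58 tcp [ 0.6437 -0.0246  0.2587] rpy [-3.138 -0.     1.571] F [ 0.5  0.4 -1. ] op 1.002
scene cup [644.3 -24.5  30.6 644.7 -24.4  80.6] rw [622.5 123.4  24.3 623.1 122.9 145. ] sw [ 665.4 -174.    28.   666.2 -173.4  111.2]
side cup [642.7 -22.6  34.3 643.2 -24.8  80.3] rw [620.  122.5  25.2 619.6 121.4 145.6] sw [ 663.  -177.    29.8  663.5 -174.7  111. ]
```

View pics/scene12.png

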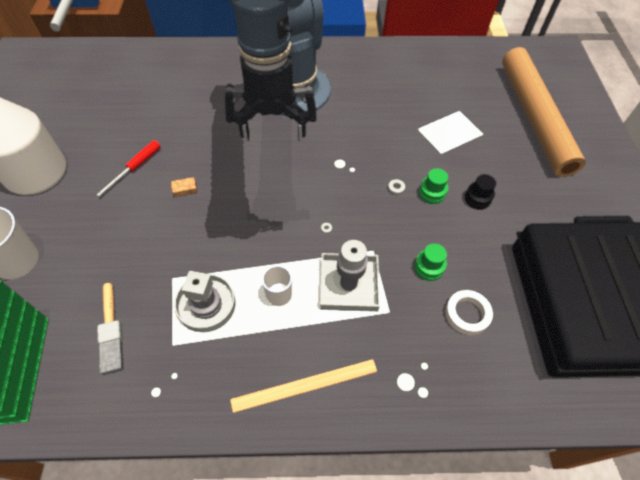

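View pics/wrist12.png

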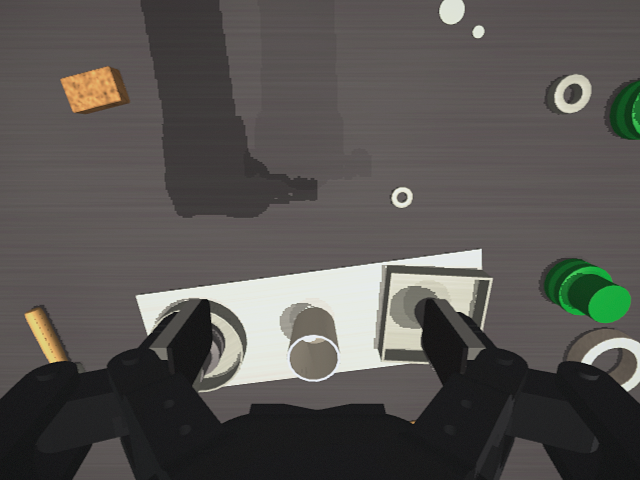

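View pics/side12.png

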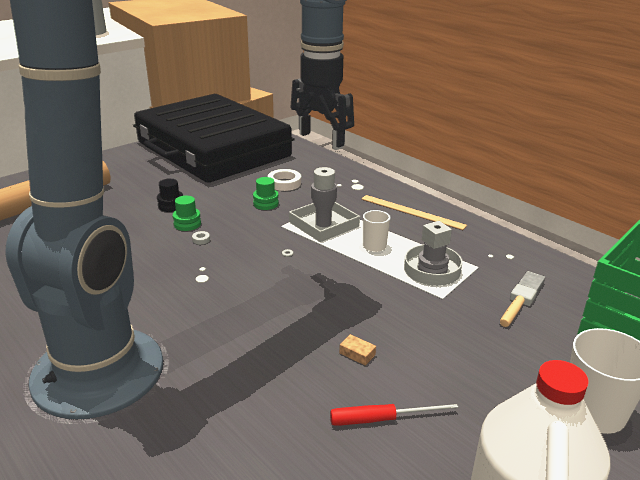

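```bash
python3 - <<'E'
from h import *
st(); print(robot.close_job())
E
```

```text
t 59.42 tcp [ 0.4812 -0.02    0.2598] rpy [-3.141  0.     1.571] F [ 0.  -0.3 -0.5] op 0.998
the job is handed in; nothing more can be done
None
```

Both moulds are set up and the job was handed in at 59 s of the 128 s allowed; it reported no verdict. I placed things in the order asked: funnel, grey pulley, round weight on the funnel, square weight on the pulley, then the cup.

**Last checks** (scene and side cameras, arm clear, about 1 s after the last release)
- **Heights:** the tops fit everything seated and upright. The round weight read 0.145 m, the square weight 0.111 m and the cup 0.080 m, and the cameras read about 2–3 mm high.
- **Pulley:** within about 1 mm of the mould centre by the scene camera. The side camera put it up to 3 mm off, but its mould fit was less reliable.
- **Square weight:** within about 1 mm of the pulley in the scene camera. The side camera differs by up to about 3 mm.
- **Round weight:** within about 1 mm of the funnel.
- **Cup:** about 1 mm from the midpoint of the boxes by the scene camera, 2–3 mm by the side camera.
- **Funnel:** about 2–3 mm off its mould centre along x. I left it, as re-handling risked more than it would gain.

**What failed or disagreed**
- **First funnel grasp:** the fingers shut on top of the funnel with about 48 N at the wrist and nudged it about 2 mm. It stayed standing. That force came through the fingertips, so I took the 40 N limit on the arm and gripper body as not broken, but I can't be certain.
- **Cause:** the fingertips really sit about 21 mm behind the reported TCP, not 11 mm ahead of it as `robot.nose_length` says. I measured this by touching the bench and corrected every later grasp.
- **Cameras:** the scene and side cameras differ by 2–3 mm in x, so positions are only known to about that.

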